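# Bring a resin slab onto the bevelling rest

### The job

Set the resin slab with the hole up for bevelling: pick it up, lay it flat on the sloped aluminium rest above the guide, plain end down and hole end up, then slide it down the slope under the keeper bar until its lower edge touches the flat abrasive plate at the foot. Finish still holding it there in the gripper, pressed lightly and lying flush on the sloped rest, square to it, with its lower edge on the abrasive, and do not ram the edge into the abrasive. Leave the dropper bottle, the jar and the vial where they stand.

Things in the scene. Friction and masses are not known exactly. Their poses are not given: they have to be found in the camera images.
- slab_center (a point): centre (half-way up) of the grey-green cast resin slab, a flat bar 125 x 42 x 16 mm, 0.08 to 0.14 kg, lying flat on the table. x runs along its length towards the end with a 10 mm through hole (50.5 mm from the centre), y across the 42 mm width, z up. Best gripped across the width about 20 mm from the centre towards the hole end: fingers then stay clear of the guide at the finish
- slab_edge (a point): middle of the slab's lower edge at the plain end: 62.5 mm from the slab's centre against its x axis, on the underside (8 mm below the centre). Same axes as the slab
- slab: the same slab; origin at the centre of its underside, axes as for the slab centre
- rest: tilting aluminium rest. Origin: middle of the line where its plane meets the abrasive's top, 45 mm above the table (its pivot). x runs up the slope, roughly to the robot's left, y across, z out of the face; slope 0.35 to 0.6 rad, locked. Its face is the plane z = 0 from x = 15 to 166 mm, 67 mm wide up to x = 52, then a 34 mm wide tongue past whose sides fingertips may reach down
- guide_mouth (a point): middle of the guide's upper mouth, on the rest face at x = 62 mm of the rest's axes (same axes). Guide: two side fences from x = 18 to 50 mm, 47 mm apart, 20 mm high, flaring to 59 mm apart at the mouth; across them from x = 22 to 46 mm a keeper bar, 20.5 mm clear above the rest face, so the 16 mm slab passes under it. Bar and screws end 28 mm above the face
- abrasive: flat rigid steel-grey abrasive plate, 68 x 56 x 10 mm, fixed level at the foot of the rest; origin at the centre of its top face, 45 mm above the table. It reaches 12 mm behind the rest's pivot line and 56 mm in front of it. The plywood foot under all this is 112 mm wide, from 60 mm before the line to 125 mm behind it, fixed to the table
- dropper: bystander: ink dropper bottle with a black pointed cap, 25 mm across, 80 mm high; origin at the centre of its underside
- jar: bystander: clear jar of confetti with a white lid, 39 mm across, 82 mm high; origin at the centre of its underside
- vial: bystander: small vial with a white cap, 27 mm across, 45 mm high; origin at the centre of its underside

How it is judged:
By the outcome, as a careful person would: the job done as asked, in the order asked, and still so for the second after the job is handed in, while the arm keeps its last pose, push and grip.
It also fails if it takes over 53 s, if anything falls off the work surface, if the arm or the gripper's body presses on something with over 40 N, if the wrist force passes 120 N, or if a joint passes its speed limit or range.

### The arm

A 6-joint arm with a two-finger parallel gripper is mounted at the origin on a cart in front of the work surface, level with it; the furniture and walls round the work are solid. World frame = base frame: x ahead of the robot, y to its left, z up, the work surface at z = 0. Lengths are in m, angles in rad, forces in N, time in s.
With the tool pointing down it reaches from about 0.35 to 0.975 m from the base axis. Payload 7.1 kg.
Tool frame: the origin (TCP) lies at the centre of the arm's flange, where the gripper is bolted on; the fingertips stand 182 mm ahead of it and the grasp point (between the pads) lies 163 mm ahead of it; z points along the fingers, y is the line along which they close (so a half turn about z gives the same grasp; the last joint's range is limited). The gripper opens to 88 mm and grips with 3 to 60 N. Pads are 20 mm wide; open, the fingers measure 115 mm over their backs; the gripper's body (75 mm by 178 mm) begins 61 mm behind the grasp point.
Start: joints at [1.101, 0.423, 1.63, -0, 1.089, -0.019], TCP at [0.272, 0.563, 0.405] pointing down, gripper open.
Joint ranges: [-3, 3], [-0.9, 2.11], [0.09, 2.58], [-1.31, 4.45], [0.11, 2.69], [-2.54, 2.54]. Speed limits (rad/s): [2.39, 2.39, 3.01, 3.14, 3.14, 3.14].

### API

Orientations are given as a unit quaternion [w, x, y, z].
In Python, from cell import r gives the robot as it stands. The module is installed in compiled form; this text tells all that it offers.
- The arm moves only by the tool drive_tool, never from a script. Its argument "steps" is one flat list of numbers, 5 for each row, row after row: the shift along the world's x, y, z in m, then the turn about the world's z in rad, then the gripper command: -1 is shut, 1 is fully open, values between are in proportion. A call has 1 to 12 rows; each row is the pose to reach, as a shift and turn from the pose commanded when the call began; what a row does not reach only later rows make up. A row lasts 1/8 s, in which the tool goes at most 62.5 mm and 10.7 degrees, less where a joint would pass 70% of its speed; a pose out of reach is approached as far as the arm can. A call with a gripper value outside its range is refused whole. The fingers move at their own pace and stop on an object; "newtons" is the grip in N (left out, the last holds). Time passes only in rows, so rows that repeat a pose let the fingers close. It gives the time, the measured TCP pose, the force, the opening and the grip force at its end, in the units of the state.
- r.read_state(): the state, without advancing time (a new reading comes with each control period).
- r.snapshot(name): name is "side" or "top"; returns a dict with "image" (420x560x3 uint8, blue, green, red), "range_z" (420x560 float32, m along the optical axis (not along the pixel's ray), 0 where there is no reading), "intrinsics" (3x3 intrinsics, pixels), "extrinsics" (4x4, takes a point from world to camera coordinates). Camera axes: x right, y down, z forward; pixel columns grow to the right and rows downward; lengths in m; the calibration is good to about 2 mm. A picture is of the moment at which its call begins.
- r.close_job(): hands the job in; it is judged then, once.
Trained networks look in the newest picture that a camera, given by its name, has taken for a name from the list of things; names that differ only in an ending like _2 or _b are one class to them, and where a whole thing is asked for, a point or a joint stands for the part that bears it (a point fixed in the world has none). Each returns a list of dicts, best first, with "conf" (0 to 1); they miss things now and then, are a little off and sometimes report something else, mostly with a low value. They report only what shows in the picture. A call takes as long as a camera call.
- r.trace(target, camera): "mask" (420x560 bool, what is visible of it) and "box" ([left, top, right, bottom] in pixels, round what is visible of it).
- r.pinpoint(target, camera): "centre" ([column, row] in pixels: a listed point, or the origin of a listed thing).
The state is a dict: "time_s": time; "joints": joint angles; "qd": joint speeds; "tau": joint torques, N m; "tcp_pos": TCP position; "tcp_rot": TCP orientation; "contact_force": force on the tool from outside, world axes, zero at the start; "moment": the same for the moment, N m; "width": opening from 0.0 (shut) to 1.0 (fully open); "grip_force": force on a finger pad.
Only numpy, scipy, OpenCV 4.12 (cv2) and the standard library are available. Lean on these libraries where they do the work, as an engineer would, in place of code of your own. Each camera call takes 0.05 s, during which the arm holds its last target. There are 200 camera calls.

## Working session

There is one attempt and no reset: what is moved stays moved. The work goes in short steps, Python scripts to look and compute and a tool call to move; the robot and the scene stay as the last step left them, time stands still between calls to the robot, and variables do not carry over. Pictures are saved under pics/ and viewed, at most 10 in all, crops included, and the job is handed in when it is done.

Besides the shell and the picture viewer there is one more tool, called after ">>>" as a command line: name --argument value ..., lists and objects as JSON in quotes. drive_tool: Moves the arm, as the interface text tells. Its arguments: {"type":"object","properties":{"steps":{"type":"array"},"newtons":{"type":"number"}},"required":["steps"]}

```bash
mkdir -p pics; cat > h.py <<'E'
import numpy as np, cv2
from cell import r
def ray(s,px):
    K=s["intrinsics"];E=s["extrinsics"];R=E[:3,:3];t=E[:3,3]
    d=R.T@np.linalg.solve(K,[px[0],px[1],1.]);return -R.T@t,d
def world(s,mask):
    K=s["intrinsics"];E=s["extrinsics"];z=s["range_z"];v,u=np.nonzero(mask&(z>0));zz=z[v,u]
    p=np.linalg.inv(K)@np.vstack([u*zz,v*zz,zz]);return (E[:3,:3].T@(p-E[:3,3:])).T
def tri(a,pa,b,pb):
    c1,d1=ray(a,pa);c2,d2=ray(b,pb)
    A=np.stack([d1,-d2],1);x=np.linalg.lstsq(A,c2-c1,rcond=None)[0]
    p,q=c1+x[0]*d1,c2+x[1]*d2;return (p+q)/2,np.linalg.norm(p-q)
E
cat > a.py <<'E'
from h import *
S={c:r.snapshot(c) for c in("side","top")}
for c in S: cv2.imwrite(f"pics/{c}0.png",S[c]["image"]); print(c,ray(S[c],(280,210)))
for n in["slab_center","slab_edge","slab","rest","guide_mouth","abrasive","dropper","jar","vial"]:
    P={}
    for c in S:
        l=r.pinpoint(n,c)
        if l: P[c]=l[0]["centre"];print(n,c,np.round(l[0]["centre"],1),round(l[0]["conf"],2),len(l))
    if len(P)==2: p,e=tri(S["side"],P["side"],S["top"],P["top"]);print("   ",np.round(p,4),round(e,4))
for n in["slab","rest","abrasive"]:
    for c in S:
        l=r.trace(n,c)
        if l:
            m=l[0]["mask"];p=world(S[c],m);print(n,c,round(l[0]["conf"],2),l[0]["box"],m.sum(),np.round(np.median(p,0),4))
            np.save(f"{n}_{c}.npy",p)
print(r.read_state())
E
python3 a.py
```

```text
side (array([0.5710955 , 0.88284611, 0.53088692]), array([-0.00798397, -0.90690521, -0.42129549]))
top (array([ 0.4732461 , -0.10710016,  0.91099793]), array([ 0.10099024, -0.02141862, -0.99469258]))
slab_center side [309.4 283.2] 0.61 1
slab_center top [182.4 234. ] 0.79 1
    [0.5087 0.0799 0.008 ] 0.0018
slab_edge side [302.  272.8] 0.78 1
slab_edge top [210.7 227.5] 0.68 1
    [ 0.522   0.0225 -0.005 ] 0.0066
slab side [312.  286.5] 0.85 1
slab top [181.9 237.1] 0.76 1
    [0.5031 0.0819 0.0019] 0.0004
rest side [313.  200.9] 0.84 1
rest top [319.4 241.3] 0.69 1
    [ 0.4915 -0.2062  0.0495] 0.0137
guide_mouth side [311.9 205.4] 0.58 1
guide_mouth top [289.5 245.5] 0.94 1
    [ 0.4899 -0.1456  0.0648] 0.003
abrasive side [306.1 200. ] 0.68 1
abrasive top [324.5 241. ] 0.79 1
    [ 0.4996 -0.2178  0.046 ] 0.0009
dropper side [330.7 189.3] 0.55 1
dropper top [406.6 281.2] 0.45 1
    [ 0.42   -0.4012 -0.0024] 0.0043
jar side [231.7 263.4] 0.93 1
jar top [226.2 166.7] 0.79 1
    [ 0.6595 -0.0073 -0.0027] 0.0009
vial side [227.  287.5] 0.71 1
vial top [188.6 159.9] 0.7 1
    [ 0.6673 
[... 477 characters left out ...]
s': 1.3, 'joints': array([ 1.10096893e+00,  4.23124815e-01,  1.62993181e+00, -3.74648941e-05,
        1.08861379e+00, -1.89882154e-02]), 'qd': array([ 2.75107650e-03, -1.17538810e-03, -1.50582888e-04, -1.76545499e-04,
       -9.97726674e-05,  2.54332375e-04]), 'tau': array([ 3.94975796e-04, -5.44595969e+01, -2.74037451e+01,  6.44011237e-02,
        1.70299300e-02,  1.79247388e-05]), 'tcp_pos': array([0.27228708, 0.56253888, 0.40464704]), 'tcp_rot': array([ 6.69472155e-06,  2.23506889e-01,  9.74702349e-01, -4.17410321e-05]), 'contact_force': array([ 0.21537895, -0.27451303,  0.13651069]), 'moment': array([ 0.00279784, -0.00694326, -0.03687251]), 'grip_force': 0.0, 'width': 0.9998475162353743}
```

```bash
cat > b.py <<'E'
from h import *
s=np.load("slab_top.npy");s=s[(s[:,2]>.011)&(s[:,2]<.022)]
rc=cv2.minAreaRect((s[:,:2]*1000).astype(np.float32));print("slab",rc)
c=s[:,:2].mean(0);w,v=np.linalg.eigh(np.cov((s[:,:2]-c).T));print(c,v[:,1],s[:,2].mean())
p=np.load("rest_top.npy");
for y0 in np.arange(-.24,-.04,.01):
    q=p[(p[:,1]>=y0)&(p[:,1]<y0+.01)]
    if len(q)>3: print(round(y0,3),len(q),np.round([*np.percentile(q[:,0],[3,97]),*np.percentile(q[:,2],[5,50,95])],4))
# plane fit via upper tongue, RANSAC
rng=np.random.default_rng(0);best=0
for _ in range(1500):
    a=p[rng.choice(len(p),3,False)];n=np.cross(a[1]-a[0],a[2]-a[0]);n/=np.linalg.norm(n)+1e-12
    i=abs((p-a[0])@n)<.0015
    if i.sum()>best: best=i.sum();I=i
q=p[I];c=q.mean(0);n=np.linalg.svd(q-c)[2][2];n*=np.sign(n[2])
print("plane",best,len(p),c,n,"slope",np.arccos(n[2]),"dir",np.arctan2(-n[1],-n[0]))
t=np.array([-n[0],-n[1]])/np.hypot(n[0],n[1]);print("line z=.045 point",c[:2]+t*(.045-c[2])/np.tan(np.arccos(n[2])))
ab=np.load("abrasive_top.npy");ab=ab[abs(ab[:,2]-.045)<.004];print("abr",cv2.minAreaRect((ab[:,:2]*1000).astype(np.float32)))
rr=cv2.minAreaRect((q[:,:2]*1000).astype(np.float32));print(rr)
E
python3 b.py
python3 - <<'E'
import cv2,numpy as np
a=cv2.imread("pics/top0.png")[130:330,130:430];b=cv2.imread("pics/side0.png")[170:330,200:350]
a=cv2.resize(a,(800,533),interpolation=2);cv2.imwrite("pics/t1.png",a)
cv2.imwrite("pics/s1.png",cv2.resize(b,(560,597),interpolation=2))
E
```

```text
slab ((507.3766174316406, 84.3676986694336), (42.21516799926758, 125.21712493896484), 14.34066390991211)
[0.50729206 0.08378287] [-0.24663604  0.96910818] 0.016581973820277818
-0.22 11 [0.4558 0.4622 0.0129 0.0164 0.0477]
-0.21 29 [0.4541 0.5315 0.0138 0.0462 0.0513]
-0.2 72 [0.4563 0.531  0.0156 0.053  0.0809]
-0.19 188 [0.4563 0.5289 0.0524 0.08   0.0835]
-0.18 206 [0.4562 0.5285 0.0561 0.0831 0.0868]
-0.17 204 [0.4561 0.5258 0.0581 0.0618 0.0851]
-0.16 171 [0.4583 0.5263 0.0153 0.0647 0.0855]
-0.15 100 [0.4715 0.5202 0.0653 0.0689 0.0759]
-0.14 95 [0.4691 0.5069 0.0146 0.0722 0.0753]
-0.13 94 [0.4692 0.5068 0.0164 0.0765 0.0793]
-0.12 94 [0.4668 0.5022 0.0556 0.0802 0.0839]
-0.11 91 [0.4666 0.5    0.0455 0.0841 0.0872]
-0.1 95 [0.4643 0.4996 0.0653 0.0881 0.0909]
-0.09 97 [0.4641 0.4994 0.073  0.0919 0.0953]
-0.08 107 [0.464  0.4971 0.0914 0.0956 0.0992]
-0.07 93 [0.4615 0.4968 0.0961 0.1    0.1022]
-0.06 98 [0.4625 0.4946 0.101  0.1035 0.1059]
-0.05 17 [0.4765 0.4936 0.1013 0.1034 0.1053]
plane 905 1862 [ 0.48586299 -0.11654001  0.0795058 ] [ 0.04528597 -0.35722013  0.93292173] slope 0.36835280632110046 dir 1.6968969431767456
line z=.045 point [ 0.49710658 -0.2052305 ]
abr ((497.14007568359375, -226.57766723632812), (56.07541275024414, 63.43209457397461), 7.724518775939941)
((485.79345703125, -128.65219116210938), (77.03772735595703, 160.1929931640625), 7.484968662261963)
```

View pics/t1.png

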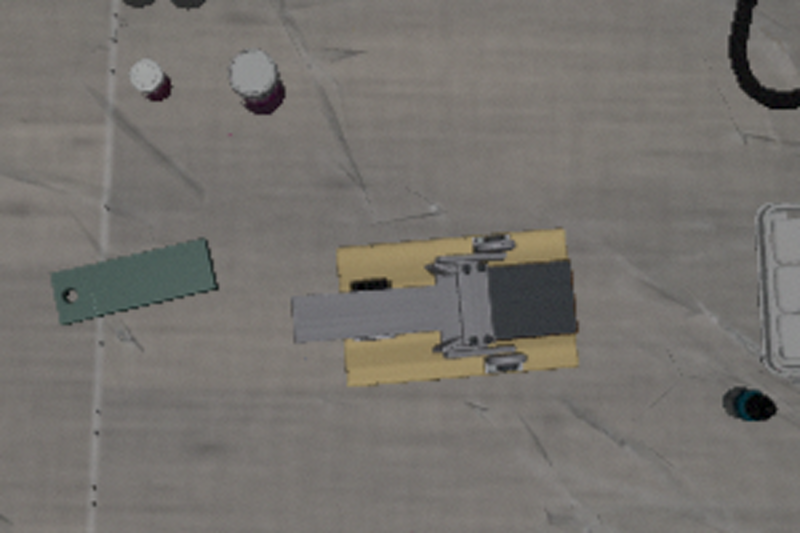

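View pics/s1.png

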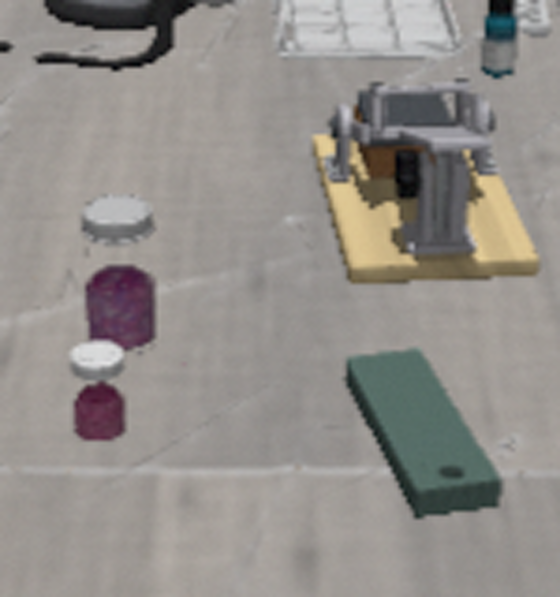

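Top view: the slab is at the left with its hole at crop pixel (70,295), up and to the left. The rest, keeper and abrasive are in the middle, with the tongue end at (292,320) and the abrasive at (535,300). The jar, vial and dropper are well clear. The side view agrees. All heights match the text: slab top 16.5 mm, abrasive 45.5 mm, slope 0.368.

>>> drive_tool --steps '[0.23,-0.459,-0.145,-0.87,1,0.23,-0.459,-0.145,-0.87,1,0.23,-0.459,-0.145,-0.87,1,0.23,-0.459,-0.145,-0.87,1,0.23,-0.459,-0.145,-0.87,1,0.23,-0.459,-0.145,-0.87,1,0.23,-0.459,-0.145,-0.87,1,0.23,-0.459,-0.145,-0.87,1,0.23,-0.459,-0.145,-0.87,1,0.23,-0.459,-0.145,-0.87,1,0.23,-0.459,-0.145,-0.87,1,0.23,-0.459,-0.145,-0.87,1]' --newtons 20

```text
time_s: 2.8
tcp_pos: [0.5019, 0.1046, 0.2601]
tcp_rot: [0.0, 0.613, 0.79, 0.0]
contact_force: [0.0, 1.2, 0.2]
width: 1.0
grip_force: 0.0
```

>>> drive_tool --steps '[0.0005,-0.001,-0.04,0,1,0.0005,-0.001,-0.065,0,1,0.0005,-0.001,-0.0755,0,1,0.0005,-0.001,-0.0755,0,1,0.0005,-0.001,-0.0755,0,-1,0.0005,-0.001,-0.0755,0,-1,0.0005,-0.001,-0.0755,0,-1,0.0005,-0.001,-0.0755,0,-1,0.0005,-0.001,-0.0755,0,-1,0.0005,-0.001,-0.0755,0,-1]' --newtons 20

```text
time_s: 4.05
tcp_pos: [0.5026, 0.1025, 0.1842]
tcp_rot: [-0.0, 0.614, 0.79, -0.0]
contact_force: [-1.0, -0.8, 3.2]
width: 0.474
grip_force: 20.0
```

>>> drive_tool --steps '[0,0,0.03,0,-1,0,0,0.08,0,-1,0,0,0.13,0,-1,0,0,0.175,0,-1,-0.01,-0.05,0.175,-0.06,-1,-0.024,-0.1,0.175,-0.12,-1,-0.024,-0.15,0.175,-0.12,-1,-0.024,-0.172,0.175,-0.12,-1,-0.024,-0.172,0.175,-0.12,-1,-0.024,-0.172,0.175,-0.12,-1]'

```text
time_s: 5.3
tcp_pos: [0.4787, -0.069, 0.359]
tcp_rot: [-0.0, 0.66, 0.752, -0.0]
contact_force: [0.5, -0.9, -0.7]
width: 0.474
grip_force: 20.0
```

```bash
cat > c.py <<'E'
import sys
from h import *
S={c:r.snapshot(c) for c in("side","top")}
im=np.hstack([cv2.resize(S["side"]["image"][110:290,210:390],(400,400),interpolation=2),cv2.resize(S["top"]["image"][140:340,180:380],(400,400),interpolation=2)])
cv2.imwrite(f"pics/{sys.argv[1]}.png",im)
O=np.array([.4966,-.2052,.045]);u=np.array([-.129,.9917]);a=.368
def rest(p):
    d=np.asarray(p)-O;h=d[...,:2]@u;l=d[...,:2]@np.array([-u[1],u[0]])
    return np.stack([h*np.cos(a)+d[...,2]*np.sin(a),l,-h*np.sin(a)+d[...,2]*np.cos(a)],-1)
s=r.read_state();print(np.round(s["tcp_pos"],4),np.round(s["contact_force"],1),s["width"]*88,s["grip_force"])
for c in S:
    l=r.trace("slab",c)
    if not l: continue
    p=world(S[c],cv2.erode(l[0]["mask"].astype(np.uint8),np.ones((2,2)))>0);q=rest(p)
    print(c,round(l[0]["conf"],2),l[0]["box"],len(p))
    rng=np.random.default_rng(0);best=0
    for _ in range(800):
        t=p[rng.choice(len(p),3,False)];n=np.cross(t[1]-t[0],t[2]-t[0]);n/=np.linalg.norm(n)+1e-12
        i=abs((p-t[0])@n)<.0015
        if i.sum()>best: best=i.sum();I=i
    f=p[I];n=np.linalg.svd(f-f.mean(0))[2][2];n*=np.sign(n[2])
    print("  plane",best,np.round(n,3),"tilt",round(np.arccos(n[2]),3),"rest x/y/z pct",np.round(np.percentile(q[I],[1,50,99],axis=0)*1000,1).tolist())
    b=f-f.mean(0);e1=np.r_[u*np.cos(a),np.sin(a)];w=np.linalg.svd(b,full_matrices=False)[2][0];w*=np.sign(w[1]);print("  long axis yaw",np.arctan2(w[1],w[0]),"pitch",np.arcsin(w[2]))
for n in["slab_center","slab_edge"]:
    P={c:l[0]["centre"] for c in S if (l:=r.pinpoint(n,c))}
    if len(P)==2: x,e=tri(S["side"],P["side"],S["top"],P["top"]);print(n,np.round(x,4),round(e,4),"rest",np.round(rest(x)*1000,1))
E
python3 c.py c1
```

```text
[ 0.4788 -0.0686  0.359 ] [ 0.   0.2 -1.6] 42.050042621541614 19.96805191040039
side 0.76 [306.4, 151.4, 340.4, 181.3] 552
  plane 339 [-0.004 -0.     1.   ] tilt 0.004 rest x/y/z pct [[113.5, -18.5, 69.8], [181.4, 4.0, 86.8], [223.2, 21.2, 112.0]]
  long axis yaw 1.6216253523378488 pitch -9.871309775318515e-05
top 0.55 [270.0, 236.2, 275.3, 257.5] 10
  plane 10 [-0.177 -0.945  0.276] tilt 1.291 rest x/y/z pct [[136.4, -11.1, 101.0], [141.3, 5.5, 102.4], [146.0, 19.2, 104.5]]
  long axis yaw 2.954179540268344 pitch 0.00910467260721938
slab_center [ 0.4784 -0.0881  0.1836] 0.0023 rest [160.5   2.9  86.7]
```

View pics/c1.png

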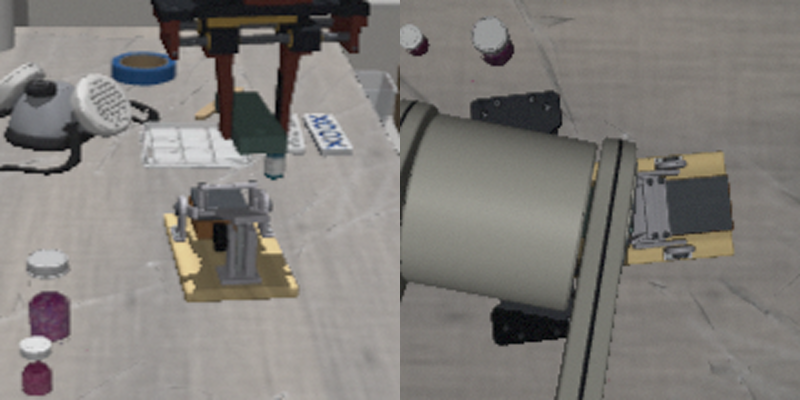

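The slab hangs level in the fingers above the tongue (left view, about (260,125)). The hand is centred over the rest, and the guide and abrasive show at right.

>>> drive_tool --steps '[0,0,-0.03,0,-1,0,0,-0.055,0,-1,0,0,-0.065,0,-1,0,0,-0.065,0,-1,0,0,-0.065,0,-1]'

```text
time_s: 6.32
tcp_pos: [0.4792, -0.0695, 0.2949]
tcp_rot: [0.001, 0.66, 0.752, 0.0]
contact_force: [-0.3, -0.6, -1.0]
width: 0.479
grip_force: 20.0
```

>>> drive_tool --steps '[0,0,0,0,-1,0,0,0,0,-1,0,0,-0.002,0,-1,0,0,-0.004,0,-1,0,0,-0.006,0,-1,0,0,-0.007,0,-1,0,0,-0.007,0,-1]' --newtons 6

```text
time_s: 7.2
tcp_pos: [0.4789, -0.0695, 0.2872]
tcp_rot: [0.0, 0.66, 0.752, 0.0]
contact_force: [-0.2, -1.6, 0.8]
width: 0.477
grip_force: 6.0
```

```bash
python3 c.py c2; python3 -c "
import numpy as np
p=np.load('rest_side.npy');
for y in np.arange(-.15,-.04,.02):
    q=p[(p[:,1]>y)&(p[:,1]<y+.02)]
    if len(q)>5: print(y,len(q),np.percentile(q,[3,50,97],axis=0).round(4).tolist())"
```

```text
[ 0.4788 -0.0694  0.2872] [-0.6 -0.4  0.8] 42.229172561663255 6.0000041127204895
side 0.77 [315.2, 182.2, 337.2, 209.6] 444
  plane 280 [ 0.018 -0.087  0.996] tilt 0.089 rest x/y/z pct [[83.9, -18.6, 7.2], [154.9, 5.0, 20.0], [196.5, 20.8, 40.1]]
  long axis yaw 1.6057047511437867 pitch 0.08753543212403582
top 0.72 [179.7, 153.7, 191.8, 172.3] 150
  plane 66 [-0.032 -0.017  0.999] tilt 0.036 rest x/y/z pct [[227.6, -214.6, -96.5], [237.6, -203.6, -92.2], [248.2, -191.6, -87.7]]
  long axis yaw 3.0074277521997557 pitch -0.02970481084327118
slab_center [ 0.4832 -0.0893  0.1076] 0.0018 rest [131.4  -1.7  16.4]
-0.15 33 [[0.4693, -0.1495, 0.0632], [0.5136, -0.1454, 0.0704], [0.5185, -0.1369, 0.0848]]
-0.13 18 [[0.4707, -0.1261, 0.0451], [0.4883, -0.1137, 0.0726], [0.4995, -0.11, 0.0815]]
-0.11000000000000001 94 [[0.4709, -0.1096, 0.0305], [0.4809, -0.1033, 0.0579], [0.4971, -0.0947, 0.0863]]
-0.09000000000000002 17 [[0.4679, -0.0869, 0.0875], [0.4881, -0.077, 0.094], [0.4958, -0.0719, 0.0971]]
-0.07000000000000003 30 [[0.4619, -0.0676, 0.0966], [0.4763, -0.0523, 0.1021], [0.4933, -0.0503, 0.1045]]
-0.050000000000000044 24 [[0.4656, -0.0498, 0.1005], [0.4783, -0.049, 0.1029], [0.4904, -0.0465, 0.1055]]
```

>>> drive_tool --steps '[0,0,-0.0015,0,-1,0,0,-0.003,0,-1,0,0,-0.0045,0,-1,0,0,-0.0045,0,-1]'

```text
time_s: 8.1
tcp_pos: [0.4788, -0.0694, 0.2825]
tcp_rot: [-0.0, 0.66, 0.751, 0.0]
contact_force: [0.7, -1.6, 0.1]
width: 0.48
grip_force: 6.0
```

```bash
python3 c.py c3
```

```text
[ 0.4787 -0.0694  0.2825] [ 0.8 -0.3 -0.5] 41.838477819243884 5.9999095648527145
side 0.85 [312.7, 194.8, 338.3, 207.8] 243
  plane 96 [-0.155  0.977  0.148] tilt 1.423 rest x/y/z pct [[189.2, -19.2, -1.1], [192.2, 1.0, 7.2], [194.6, 21.2, 14.7]]
  long axis yaw 0.1555147913438541 pitch 0.014680852320642269
slab_center [ 0.5738 -0.0761 -0.0314] 0.1877 rest [  82.7  -93.2 -113.8]
slab_edge [ 0.5645 -0.0169  0.1468] 0.1388 rest [202.7 -91.7  31. ]
```

View pics/c3.png

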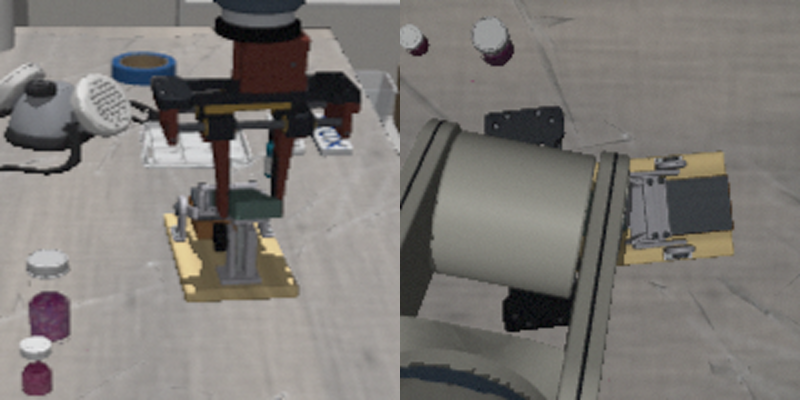

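The slab lies nearly flush on the tongue, with its hole end face at about (255,205) in the left view. I'll press a little to find contact.

>>> drive_tool --steps '[0,0,-0.001,0,-1,0,0,-0.001,0,-1]'

```text
time_s: 8.75
tcp_pos: [0.4787, -0.0694, 0.2816]
tcp_rot: [-0.0, 0.66, 0.752, -0.0]
contact_force: [-0.7, 0.1, -0.0]
width: 0.481
grip_force: 6.0
```

>>> drive_tool --steps '[0,0,-0.001,0,-1,0,0,-0.001,0,-1]'

```text
time_s: 9.0
tcp_pos: [0.4787, -0.0694, 0.281]
tcp_rot: [-0.0, 0.66, 0.752, -0.0]
contact_force: [-2.6, 0.2, 5.7]
width: 0.479
grip_force: 6.0
```

>>> drive_tool --steps '[0.0006,-0.0046,-0.0018,0,-1,0.0012,-0.0093,-0.0036,0,-1,0.0018,-0.0139,-0.0054,0,-1,0.0024,-0.0185,-0.0072,0,-1,0.0024,-0.0185,-0.0072,0,-1]'

```text
time_s: 9.62
tcp_pos: [0.4815, -0.0885, 0.2735]
tcp_rot: [0.0, 0.66, 0.751, 0.0]
contact_force: [0.8, -2.6, 2.1]
width: 0.48
grip_force: 6.0
```

```bash
python3 c.py c4
```

```text
[ 0.4814 -0.0884  0.2735] [-0.1 -4.9  1.5] 42.00294772461217 5.999868214130402
side 0.55 [305.2, 195.7, 337.7, 210.7] 227
  plane 102 [-0.13   0.959  0.254] tilt 1.314 rest x/y/z pct [[169.1, -18.8, -0.5], [170.9, 1.6, 8.2], [173.0, 22.2, 16.1]]
  long axis yaw 0.11901008411267779 pitch 0.05847493250730486
top 0.61 [307.3, 222.3, 318.8, 263.8] 152
  plane 73 [ 0.038 -0.423  0.905] tilt 0.439 rest x/y/z pct [[25.3, -5.2, 24.0], [30.8, 15.7, 25.8], [42.6, 29.9, 27.3]]
  long axis yaw 3.0382169008852355 pitch 0.08983407519472267
slab_center [ 0.4909 -0.2096  0.0385] 0.0068 rest [-5.7  6.2 -4.8]
```

View pics/c4.png

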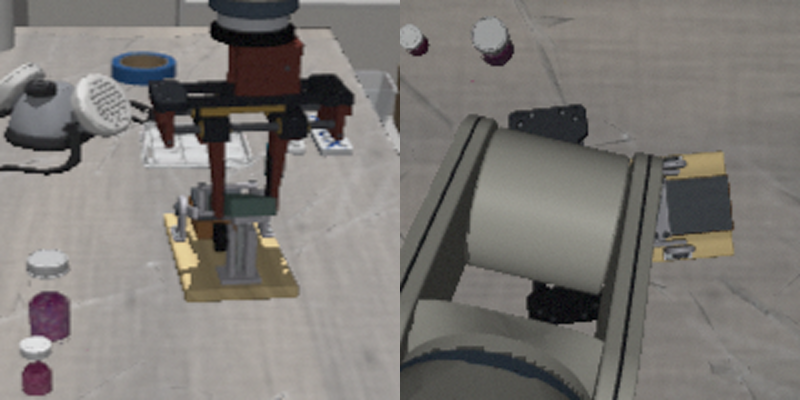

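Left view: the slab's hole-end face is at about (250,205) between the fingers, just above the keeper. I'll check the pitch by projecting the slab model.

```bash
cat > d.py <<'E'
import sys
from h import *
S=r.snapshot("side");im=S["image"]
for _ in range(3): s=r.read_state()
print(np.round(s["tcp_pos"],4),np.round(s["contact_force"],1),np.round(s["moment"],2))
g=s["tcp_pos"]-[0,0,.176];u=np.array([-.129,.9917,0]);v=np.array([.9917,.129,0])
x0,y0,x1,y1=295,175,355,220;k=9
big=cv2.resize(im[y0:y1,x0:x1],None,fx=k,fy=k,interpolation=cv2.INTER_CUBIC);outs=[big]
for th,col in((.37,(0,255,255)),(.26,(255,0,255))):
    o=big.copy()
    e=u*np.cos(th)+[0,0,np.sin(th)];n=-u*np.sin(th)+[0,0,np.cos(th)]
    P=np.array([g+e*a+v*b+n*c for a in(-.0825,.0425) for b in(-.021,.021) for c in(-.008,.008)])
    q=(S["extrinsics"][:3,:3]@P.T).T+S["extrinsics"][:3,3];q=(S["intrinsics"]@q.T).T;q=q[:,:2]/q[:,2:]
    q=((q-[x0,y0]+.5)*k).astype(int)
    for a in range(8):
        for b in range(a):
            if bin(a^b).count("1")==1: cv2.line(o,tuple(map(int,q[a])),tuple(map(int,q[b])),col,1)
    outs.append(o)
h=np.hstack(outs[:]);cv2.imwrite(f"pics/{sys.argv[1]}.png",cv2.resize(np.vstack([outs[0][:290],outs[1][:290]]) if 0 else np.vstack([np.hstack(outs[:2]),np.hstack([outs[2],outs[0]])]),(800,600)))
E
python3 d.py d1
```

```text
[ 0.4814 -0.0881  0.2736] [ 1.3 -4.5  1.6] [-0.94 -0.13  0.03]
```

View pics/d1.png

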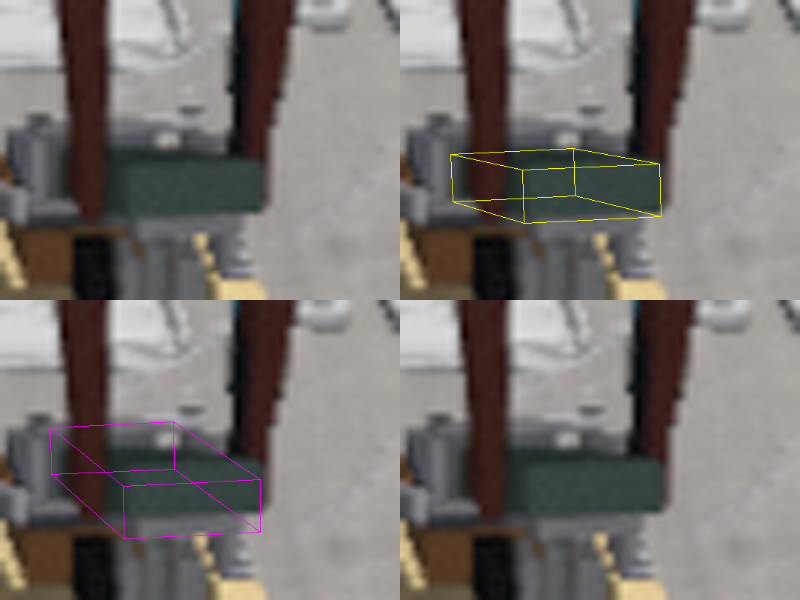

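>>> drive_tool --steps '[0.0006,-0.0046,-0.0018,0,-1,0.0012,-0.0093,-0.0036,0,-1,0.0012,-0.0093,-0.0036,0,-1]'

```text
time_s: 10.45
tcp_pos: [0.4825, -0.0971, 0.2701]
tcp_rot: [-0.0, 0.66, 0.751, 0.0]
contact_force: [1.3, -0.7, 5.1]
width: 0.476
grip_force: 6.0
```

>>> drive_tool --steps '[0.0006,-0.0046,-0.0018,0,-1,0.0012,-0.0093,-0.0036,0,-1,0.0012,-0.0093,-0.0036,0,-1]'

```text
time_s: 10.82
tcp_pos: [0.4836, -0.1063, 0.2665]
tcp_rot: [-0.0, 0.66, 0.751, 0.0]
contact_force: [-0.7, -1.1, 5.8]
width: 0.477
grip_force: 6.0
```

>>> drive_tool --steps '[0.0006,-0.0046,-0.0018,0,-1,0.0012,-0.0093,-0.0036,0,-1,0.0015,-0.0116,-0.0045,0,-1,0.0015,-0.0116,-0.0045,0,-1]'

```text
time_s: 11.32
tcp_pos: [0.485, -0.1178, 0.262]
tcp_rot: [-0.0, 0.66, 0.751, 0.0]
contact_force: [-0.2, 0.7, 6.8]
width: 0.479
grip_force: 6.0
```

```bash
python3 c.py c5|cut -c1-200; python3 d.py d2
```

```text
[ 0.485  -0.1178  0.262 ] [-0.3  0.7  6.3] 41.62271286274577 6.000818386673927
side 0.7 [307.7, 194.8, 334.3, 205.6] 187
  plane 96 [-0.138  0.912  0.387] tilt 1.174 rest x/y/z pct [[137.4, -18.9, 0.2], [139.5, 2.3, 7.4], [141.1, 23.6, 16.0]]
  long axis yaw 0.1480317673407724 pitch 0.0051665683998638875
[ 0.485  -0.1177  0.262 ] [-1.4  0.5  6.9] [-0.03  0.14 -0.03]
```

View pics/d2.png

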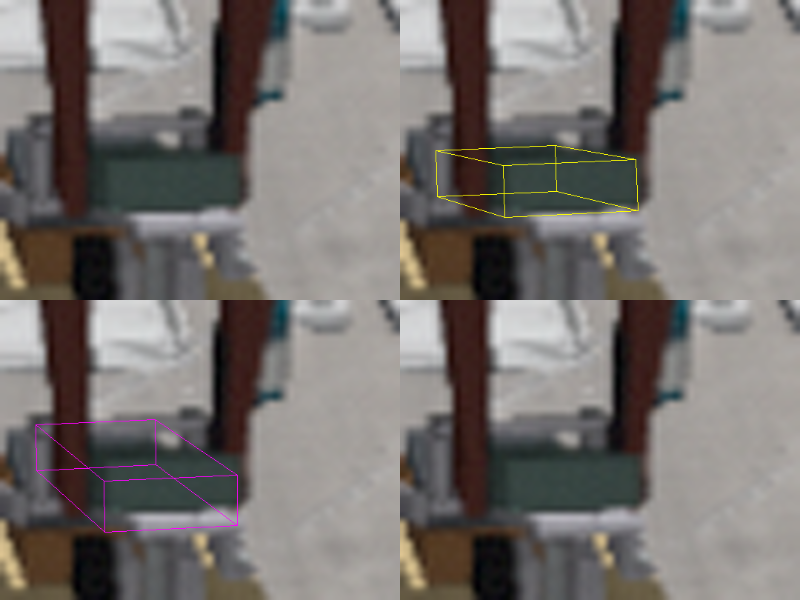

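Left panels: the hole-end face (about (165,180)) matches the 0.37 outline, and the slab lies under the keeper with roughly 14 mm left to go.

>>> drive_tool --steps '[0.0004,-0.0028,-0.0011,0,-1,0.0007,-0.0056,-0.0022,0,-1,0.001,-0.0083,-0.0032,0,-1,0.001,-0.0083,-0.0032,0,-1]'

```text
time_s: 12.28
tcp_pos: [0.486, -0.1261, 0.2588]
tcp_rot: [-0.0, 0.66, 0.751, 0.0]
contact_force: [-0.1, 0.1, 5.9]
width: 0.475
grip_force: 6.0
```

>>> drive_tool --steps '[0.0001,-0.0009,-0.0004,0,-1,0.0002,-0.0019,-0.0007,0,-1,0.0002,-0.0019,-0.0007,0,-1]'

```text
time_s: 12.65
tcp_pos: [0.4862, -0.1278, 0.2581]
tcp_rot: [-0.0, 0.66, 0.751, 0.0]
contact_force: [-0.3, 1.7, 6.9]
width: 0.477
grip_force: 6.0
```

>>> drive_tool --steps '[0.0001,-0.0009,-0.0004,0,-1,0.0001,-0.0009,-0.0004,0,-1]'

```text
time_s: 12.9
tcp_pos: [0.4863, -0.1287, 0.2578]
tcp_rot: [-0.0, 0.66, 0.751, 0.0]
contact_force: [-0.7, 1.7, 6.5]
width: 0.477
grip_force: 6.0
```

>>> drive_tool --steps '[0.0001,-0.0009,-0.0004,0,-1,0.0001,-0.0009,-0.0004,0,-1]'

```text
time_s: 13.15
tcp_pos: [0.4864, -0.1296, 0.2574]
tcp_rot: [-0.0, 0.66, 0.751, 0.0]
contact_force: [-0.7, 1.1, 7.1]
width: 0.477
grip_force: 6.0
```

>>> drive_tool --steps '[0.0001,-0.0009,-0.0004,0,-1,0.0001,-0.0009,-0.0004,0,-1]'

```text
time_s: 13.4
tcp_pos: [0.4866, -0.1305, 0.2571]
tcp_rot: [-0.0, 0.66, 0.751, 0.0]
contact_force: [0.1, 2.3, 8.7]
width: 0.475
grip_force: 6.0
```

>>> drive_tool --steps '[0.0001,-0.0005,-0.0002,0,-1,0.0001,-0.0005,-0.0002,0,-1]'

```text
time_s: 13.65
tcp_pos: [0.4866, -0.1309, 0.2569]
tcp_rot: [-0.0, 0.66, 0.751, 0.0]
contact_force: [-1.1, 1.2, 9.2]
width: 0.477
grip_force: 6.0
```

```bash
python3 c.py c6|cut -c1-200; python3 - <<'E'
import cv2,numpy as np
from h import *
S=r.snapshot("top");a=S["image"][205:275,285:365];cv2.imwrite("pics/e1.png",cv2.resize(a,(686,600),interpolation=2))
E
```

```text
[ 0.4866 -0.1309  0.2569] [-1.1  3.2  8.7] 42.116560241158595 6.000283285975456
side 0.51 [307.5, 197.4, 331.6, 204.3] 162
  plane 85 [-0.115  0.904  0.412] tilt 1.146 rest x/y/z pct [[123.7, -18.4, 0.5], [125.5, 3.0, 7.1], [126.9, 22.0, 15.9]]
  long axis yaw 0.10812236777253746 pitch 0.04169458827201507
```

View pics/e1.png

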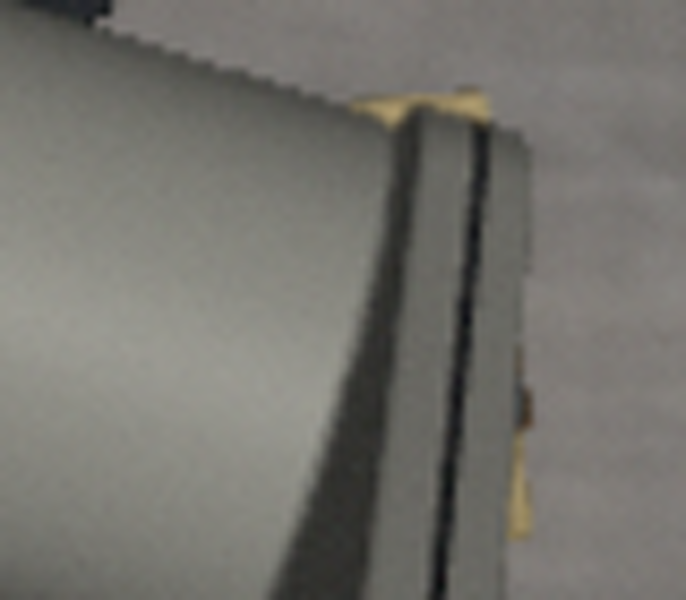

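>>> drive_tool --steps '[0.0001,-0.0005,-0.0002,0,-1,0.0001,-0.0005,-0.0002,0,-1]' --newtons 12

```text
time_s: 14.35
tcp_pos: [0.4867, -0.1312, 0.2568]
tcp_rot: [-0.001, 0.66, 0.751, 0.0]
contact_force: [-0.7, 3.1, 9.9]
width: 0.481
grip_force: 12.0
```

>>> drive_tool --steps '[0.0001,-0.0005,-0.0002,0,-1,0.0001,-0.0005,-0.0002,0,-1]'

```text
time_s: 14.6
tcp_pos: [0.4868, -0.1316, 0.2567]
tcp_rot: [-0.001, 0.66, 0.751, 0.001]
contact_force: [-1.1, 5.7, 12.6]
width: 0.48
grip_force: 12.0
```

>>> drive_tool --steps '[0.0001,-0.0005,-0.0002,0,-1,0.0001,-0.0005,-0.0002,0,-1]'

```text
time_s: 14.85
tcp_pos: [0.4869, -0.1319, 0.2566]
tcp_rot: [-0.001, 0.66, 0.751, 0.001]
contact_force: [-0.9, 7.0, 14.0]
width: 0.473
grip_force: 12.0
```

>>> drive_tool --steps '[-0.0001,0.0005,0.0001,0,-1,-0.0001,0.0005,0.0001,0,-1]'

```text
time_s: 15.1
tcp_pos: [0.4868, -0.1318, 0.2566]
tcp_rot: [-0.001, 0.66, 0.751, 0.0]
contact_force: [-1.4, 3.7, 11.8]
width: 0.476
grip_force: 12.0
```

```bash
python3 c.py c7|cut -c1-200; python3 d.py d3
```

```text
[ 0.4868 -0.1318  0.2566] [-1.3  3.6 12.9] 42.17526291162934 12.000730633735657
side 0.72 [306.8, 195.0, 330.6, 204.5] 137
  plane 80 [-0.139  0.895  0.424] tilt 1.132 rest x/y/z pct [[123.2, -18.5, 0.7], [125.2, -1.1, 7.3], [126.8, 20.5, 16.1]]
  long axis yaw 0.13393708300371515 pitch 0.04246850002144412
[ 0.4868 -0.1318  0.2566] [-0.9  4.  12.2] [ 0.49  0.26 -0.06]
```

View pics/d3.png

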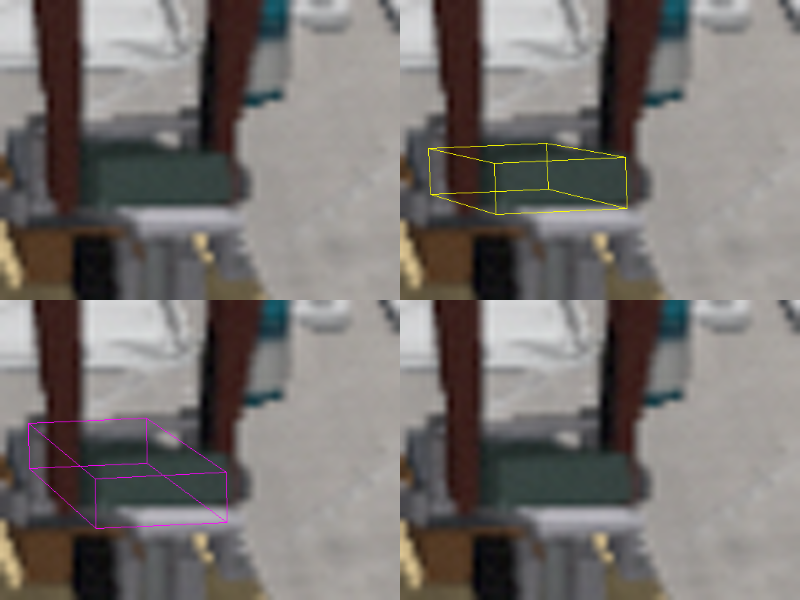

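The slab is flush (the face matches the outline and its yaw agrees to within 0.01 rad) and its lower edge is on the abrasive with a light press.

```bash
python3 -c "
from cell import r
print(r.close_job())"
```

```text
the job is handed in; nothing more can be done
None
```

I handed the job in with the slab still in the gripper: flush and square on the rest under the keeper, with its lower edge on the abrasive. The edge itself was out of camera view, so I judged that contact from force and position: about 12 N in total at the wrist, peaking near 16 N on contact.

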